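# Sleeve the test cell and show it to the inspection camera

## Task

Slide the tall bark sleeve with the notch in its rim down over the test cell that stands in the aluminium holder, until it sits fully on the cell's collar. Then take the cell by the flat-sided post on its top, lift it out with the sleeve on it, and hold it in the air for the inspection camera: the middle of the sleeve 12 cm straight in front of the lens, the cell top up and leaning back from the camera so that the lens looks square at its side, and the notch turned towards the lens. Finish while still holding it there, and leave the camera, the glassware, the loose wood disc and the other sleeve where they are.

Things in the scene. Friction and masses are not known exactly. Their poses are not given: they have to be found in the camera images.
- sleeve_mid (a point): Bark sleeve: rigid wooden tube of 16 flat staves, 36 mm high, 36 mm across its outside flats, bore 29 mm, 30 g, open at both ends, standing loose. A notch 18 mm wide, 14 mm deep is cut in its top rim on its +x side; plain flats on the +y and -y sides. Point: its centre, half-way up; z along the bore, upward. The unwanted sleeve is wider, lower, has no notch; they may stand in each other's place.
- post_mid (a point): Brass post on top of the loose test cell (150 g): 26 mm tall, 12 mm thick along y, 18 mm wide along x. Point: half-way up it; z up along the cell. Under it: steel body 26 mm in diameter, 38 mm long (sleeve goes on with 1.5 mm clearance all round), black collar 36 mm in diameter, 4 mm thick, stub 18 mm long. The seated sleeve ends 15 mm below the point. Loose fit: only the post carries the cell.
- collar_top (a point): The middle of the upper face of the cell's collar, on the cell's axis, 51 mm below the middle of the post; same axes as the post. The seated sleeve's lower end lies on this face (sleeve's centre 18 mm above it).
- holder: Aluminium holder block, 90 x 90 mm and 30 mm high, fixed to the bench, with a round hole 20 mm deep in the middle of its top; the cell's stub stands in it with 1 mm clearance and the collar rests on the top. Origin: centre of its underside, z up.
- view (a point): Where the middle of the sleeve must be held: in the air, on the lens axis, 120 mm in front of the lens. x points to the lens along its axis (the camera looks down at 30 degrees below level), y is level; z, 30 degrees off vertical and leaning away from the camera, is where the top of the cell must point.
- lens (a point): Front glass centre of the inspection camera (lens tube 42 mm, light ring 52 mm in diameter, white body 52 x 52 mm), on a stiff carriage on the column of a stand (base 150 x 170 mm, column 22 mm in diameter, 0.42 m high) beyond the work. Its height and heading vary from job to job. Axes as for the view point.
- spare_mid (a point): The other sleeve, to be left alone: 50 mm across, 22 mm high, no notch, loose. Point: its centre.
- beaker_mid (a point): Glass beaker, 72 mm in diameter, 90 mm high, loose, to be left alone. Point: its centre.
- flask_mid (a point): Conical glass flask, 76 mm in diameter at the foot, 110 mm high, loose, to be left alone. Point: half-way up.
- disc_mid (a point): Cut wood disc, 82 mm in diameter, 10 mm thick, loose on the bench, to be left alone. Point: its centre.

How it is judged:
By the outcome, as a careful person would: the job done as asked, in the order asked, and still so for the second after the job is handed in, while the arm keeps its last pose, push and grip.
It also fails if it takes over 67 s, if anything falls off the work surface, if the arm or the gripper's body presses on something with over 40 N, if the wrist force passes 120 N, or if a joint passes its speed limit or range.

## Robot

A 6-joint arm with a two-finger parallel gripper is mounted at the origin on the work surface. World frame = base frame: x ahead of the robot, y to its left, z up, the work surface at z = 0. Lengths are in m, angles in rad, forces in N, time in s.
With the tool pointing down it reaches from about 0.35 to 0.85 m from the base axis. Payload 8.1 kg.
Tool frame: the origin (TCP) lies midway between the tips of the shut fingers; the grasp point (between the pads) lies 19 mm behind it; z points along the fingers, y is the line along which they close (so a half turn about z gives the same grasp; the last joint's range is limited). The gripper opens to 93 mm and grips with 3 to 60 N. Pads are 15 mm wide; open, the fingers measure 128 mm over their backs; the gripper's body (75 mm by 188 mm) begins 65 mm behind the grasp point.
Start: joints at [-1.354, 0.13, 1.488, -0, 1.523, -0.085], TCP at [0.178, -0.573, 0.219] pointing down, gripper open.
Joint ranges: [-2.96, 2.96], [-0.89, 2.26], [0.02, 2.5], [-1.34, 4.48], [0, 2.73], [-2.66, 2.66]. Speed limits (rad/s): [2.39, 2.39, 2.79, 3.14, 3.14, 3.14].

## Interface

Orientations are given as a rotation vector (axis times angle).
In Python, from plant import read_state, read_camera, camera_model, close_job gives the robot as it stands. The module is installed in compiled form; this text tells all that it offers.
- The arm moves only by the tool carry_out, never from a script. Its argument "moves" is a list of rows, each an object of numbers: "jaw": the finger opening in m, from 0 to 0.093; "dx", "dy", "dz": the shift along the tool's x, y, z in m; "yaw": the turn about the tool's z in rad. In form: [{"jaw": .., "dx": .., "dy": .., "dz": .., "yaw": ..}, ...]. A call has 1 to 8 rows; each row shifts and turns the commanded pose from where the row before left it, along the tool's axes as they then stand; what a row does not reach is not made up. A row lasts 1/8 s, in which the tool goes at most 62.5 mm and 10.7 degrees, less where a joint would pass 70% of its speed; a pose out of reach is approached as far as the arm can. A call is refused whole if a number of a shift passes 0.0625 or a number of a turn 0.188, either way. A call with a gripper value outside its range is refused whole. The fingers move at their own pace and stop on an object; "grip_force" is the grip in N (left out, the last holds). Time passes only in rows, so rows that do not move let the fingers close. It gives the time, the measured TCP pose, the force, the opening and the grip force at its end, in the units of the state.
- read_state(): the state, without advancing time (a new reading comes with each control period).
- read_camera(name): name is "scene" or "side" or "wrist"; returns the picture (480x640x3 uint8, red, green, blue); there is no depth.
- camera_model(name): a dict with "camera_matrix" (3x3 intrinsics, pixels), "view" (4x4, takes a point from world to camera coordinates). Camera axes: x right, y up, looking along -z (the intrinsics and any distortion apply to the point x, -y, -z); pixel columns grow to the right and rows downward; lengths in m; the calibration is good to about 2 mm. A picture is of the moment at which its call begins: read the wrist's pose just before it. camera_model takes no time and is no camera call; for the wrist camera it gives the pose at the moment of the call.
- close_job(): hands the job in; it is judged then, once.
The state is a dict: "t": time; "q": joint angles; "dq": joint speeds; "joint_torque": joint torques, N m; "tool_pos": TCP position; "orientation": TCP orientation; "force": force on the tool from outside, world axes, zero at the start; "wrist_torque": the same for the moment, N m; "opening": finger opening in m; "gripper_force": force on a finger pad.
Only numpy, scipy, OpenCV 4.12 (cv2) and the standard library are available. Lean on these libraries where they do the work, as an engineer would, in place of code of your own. Each camera call takes 0.05 s, during which the arm holds its last target. There are 200 camera calls.

## Working session

There is one attempt and no reset: what is moved stays moved. The work goes in short steps, Python scripts to look and compute and a tool call to move; the robot and the scene stay as the last step left them, time stands still between calls to the robot, and variables do not carry over. Pictures are saved under pics/ and viewed, at most 10 in all, crops included, and the job is handed in when it is done.

Besides the shell and the picture viewer there is one more tool, called after ">>>" as a command line: name --argument value ..., lists and objects as JSON in quotes. carry_out: Moves the arm, as the interface text tells. Its arguments: {"type":"object","properties":{"moves":{"type":"array","items":{"type":"object","properties":{"jaw":{"type":"number"},"dx":{"type":"number"},"dy":{"type":"number"},"dz":{"type":"number"},"yaw":{"type":"number"}}}},"grip_force":{"type":"number"}},"required":["moves"]}

```bash
mkdir -p pics
cat > h.py <<'E'
import numpy as np, cv2
from scipy.spatial.transform import Rotation as R
from plant import read_state, read_camera, camera_model, close_job
def snap(n,f):
    im=read_camera(n); cv2.imwrite(f'pics/{f}.png',im[:,:,::-1]); return im
def proj(n,P,m=None):
    m=m or camera_model(n); P=np.atleast_2d(P); V=np.array(m['view']);K=np.array(m['camera_matrix'])
    c=P@V[:3,:3].T+V[:3,3]; c=c*[1,-1,-1]; p=c@K.T; return p[:,:2]/p[:,2:]
def ray(n,px,m=None):
    m=m or camera_model(n); V=np.array(m['view']);K=np.array(m['camera_matrix'])
    d=np.linalg.inv(K)@np.array([px[0],px[1],1.]); d=d*[1,-1,-1]
    Rt=V[:3,:3].T; o=-Rt@V[:3,3]; d=Rt@d; return o,d/np.linalg.norm(d)
def onz(n,px,z,m=None):
    o,d=ray(n,px,m); return o+d*(z-o[2])/d[2]
def tri(*rs):
    A=sum(np.eye(3)-np.outer(d,d) for o,d in rs); b=sum((np.eye(3)-np.outer(d,d))@o for o,d in rs)
    return np.linalg.solve(A,b)
E
python3 - <<'E'
from h import *
for n in ['scene','side']:
    snap(n,n+'0'); m=camera_model(n); print({k:(np.round(v,3).tolist() if not isinstance(v,str) else v) for k,v in m.items()})
print(np.round(read_state()['orientation'],3)); m=camera_model('wrist');print(np.round(m['view'],3),np.round(m['camera_matrix']))
E
```

```text
{'camera_matrix': [[580.385, 0.0, 317.331], [0.0, 580.385, 245.603], [0.0, 0.0, 1.0]], 'view': [[-0.167, 0.986, -0.006, 0.127], [-0.645, -0.105, 0.757, 0.25], [0.745, 0.13, 0.654, -1.749], [0.0, 0.0, 0.0, 1.0]]}
{'camera_matrix': [[490.432, 0.0, 313.929], [0.0, 490.432, 242.654], [0.0, 0.0, 1.0]], 'view': [[-0.997, -0.077, -0.011, 0.552], [0.034, -0.555, 0.831, -0.163], [-0.07, 0.828, 0.556, -0.976], [0.0, 0.0, 0.0, 1.0]]}
[-3.104 -0.472  0.   ]
[[ 0.297 -0.955 -0.002 -0.598]
 [ 0.919  0.286 -0.272  0.031]
 [ 0.261  0.079  0.962 -0.391]
 [ 0.     0.     0.     1.   ]] [[394.   0. 324.]
 [  0. 394. 238.]
 [  0.   0.   1.]]
```

View pics/scene0.png

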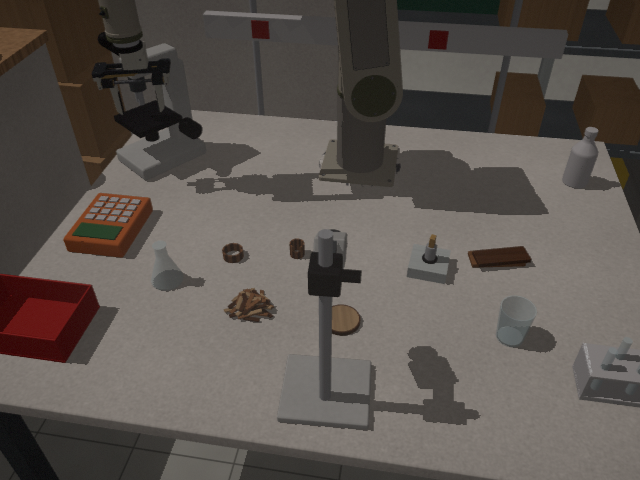

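View pics/side0.png

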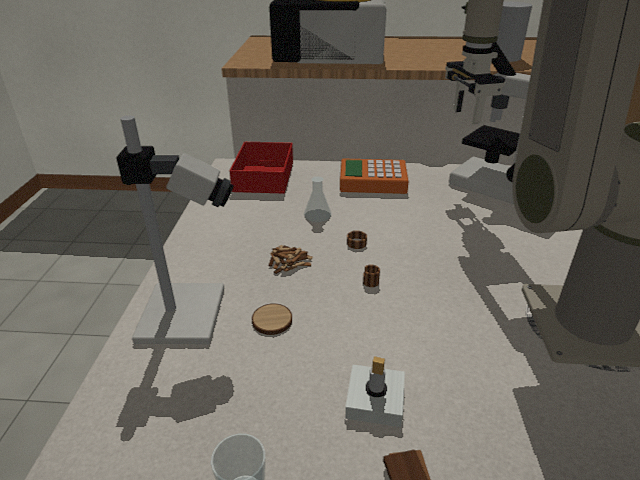

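The scene picture shows the tall sleeve at (297,248), the spare at (233,253), the cell at (431,250) and the camera head near (328,255). In the side picture the sleeve is at (371,276), the cell at (377,375) and the lens at about (222,193).

Run:
```python
from h import *
s=cv2.imread('pics/scene0.png');d=cv2.imread('pics/side0.png')
c=np.full((600,800,3),255,np.uint8)
def put(im,x0,y0,w,h,k,X,Y):
    c[Y:Y+h*k,X:X+w*k]=cv2.resize(im[y0:y0+h,x0:x0+w],None,fx=k,fy=k,interpolation=cv2.INTER_CUBIC)
put(s,280,225,85,75,4,0,0)      # scene sleeve+cam
put(s,405,228,50,54,5,345,0)    # scene cell
put(d,355,258,34,34,5,600,0)    # side sleeve
put(d,112,110,125,100,3,0,300)  # side cam
put(d,343,350,65,72,4,400,300)  # side cell
cv2.imwrite('pics/c1.png',c)
print('sleeve',onz('scene',(297,248),.018),onz('side',(371.5,276),.018))
print('cell',onz('scene',(430,260),.03),onz('side',(376,390),.03))
print('lens',tri(ray('scene',(333,245)),ray('side',(222,193))))
print('disc',onz('scene',(341,319),.01),'spare',onz('scene',(233,253),.011))
print('colbase',onz('scene',(325,400),.0), onz('side',(168,310),0))
```

```text
sleeve [ 0.4347983  -0.10557089  0.018     ] [ 0.43414501 -0.10627906  0.018     ]
cell [0.44003184 0.21645744 0.03      ] [0.43377816 0.21732743 0.03      ]
lens [0.71038148 0.02084412 0.28204185]
disc [0.64084978 0.03218054 0.01      ] spare [ 0.47057202 -0.25881243  0.011     ]
colbase [0.84295932 0.02924148 0.        ] [0.85862842 0.01375566 0.        ]
```

View pics/c1.png

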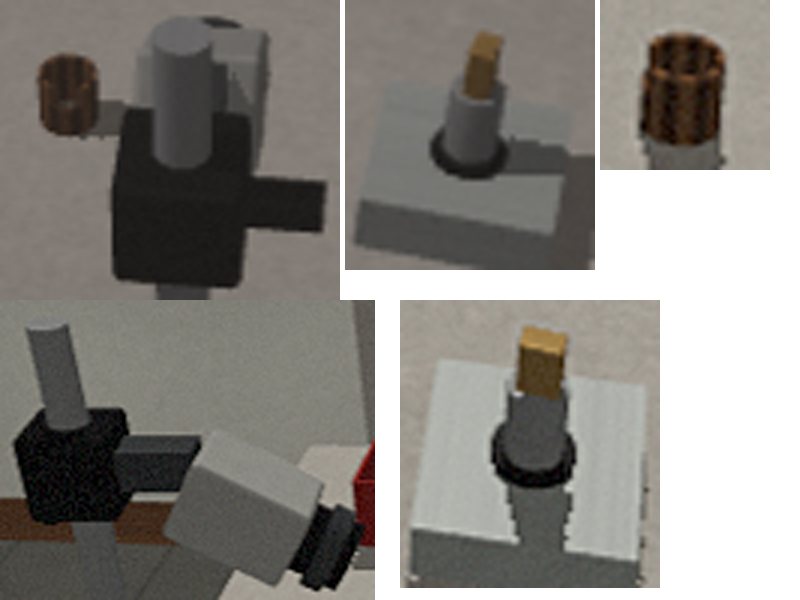

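The crops show the post at full brightness, square on the cell. The sleeve notch seems to face the scene camera (+x), and the lens head points down towards the robot. Next I move above the sleeve and turn so that the wrist camera is on the robot side.

>>> carry_out --moves '[{"dx":0.035,"dy":-0.0385,"dz":-0.008},{"dx":0.035,"dy":-0.0385,"dz":-0.008},{"dx":0.035,"dy":-0.0385,"dz":-0.008},{"dx":0.035,"dy":-0.0385,"dz":-0.008},{"dx":0.035,"dy":-0.0385,"dz":-0.008},{"dx":0.035,"dy":-0.0385,"dz":-0.008},{"dx":0.035,"dy":-0.0385,"dz":-0.008},{"dx":0.035,"dy":-0.0385,"dz":-0.008}]'

```text
invalid input at $.moves[0]: expected keys jaw, dx, dy, dz, yaw
```

>>> carry_out --moves '[{"dx":0.035,"dy":-0.0385,"dz":-0.008},{"dx":0.035,"dy":-0.0385,"dz":-0.008},{"yaw":-0.18},{"yaw":-0.18},{"yaw":-0.18},{"yaw":-0.18},{"yaw":-0.18},{"yaw":-0.18}]'

```text
invalid input at $.moves[0]: expected keys jaw, dx, dy, dz, yaw
```

>>> carry_out --moves '[{"yaw":-0.18},{"yaw":-0.18},{"yaw":-0.18},{"yaw":-0.18},{"yaw":-0.18},{"yaw":-0.18},{"yaw":-0.18},{"yaw":-0.18}]'

```text
invalid input at $.moves[0]: expected keys jaw, dx, dy, dz, yaw
```

>>> carry_out --moves '[{"yaw":-0.18},{"yaw":-0.14},{"yaw":0}]'

```text
invalid input at $.moves[0]: expected keys jaw, dx, dy, dz, yaw
```

```bash
cat >> h.py <<'E'
def st():
    s=read_state(); Rt=R.from_rotvec(s['orientation']).as_matrix()
    print('t',round(s['t'],2),'pos',np.round(s['tool_pos'],4),'head',round(float(np.arctan2(Rt[1,0],Rt[0,0])),4),'zax',np.round(Rt[:,2],3),'F',np.round(s['force'],1),'op',round(s['opening'],4),'gf',round(s['gripper_force'],1)); return s,Rt
def delta(P,head):
    s,Rt=st(); d=Rt.T@(np.array(P)-s['tool_pos']); h=np.arctan2(Rt[1,0],Rt[0,0])
    print('tool delta',np.round(d,4),'yaw(after)',round(float(-((head-h+np.pi)%(2*np.pi)-np.pi)),4))
E
python3 - <<'E'
from h import *
s,_=st(); print(np.round(s['q'],2)); snap('wrist','w1')
E
```

```text
t 0.1 pos [ 0.1782 -0.5724  0.2177] head 0.3018 zax [-0.     0.002 -1.   ] F [-0.3  0.2 -0.5] op 0.0929 gf 0.0
[-1.35  0.13  1.49 -0.    1.52 -0.09]
```

View pics/w1.png

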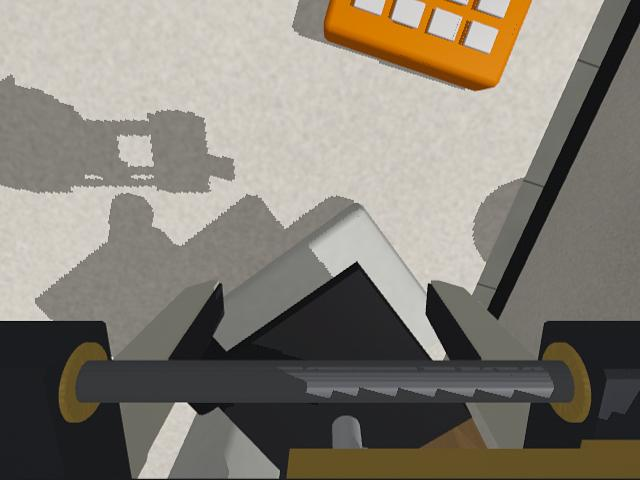

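All five keys are needed in every row. The wrist picture shows only the microscope stage and the orange calculator. Image up is +tool x.

>>> carry_out --moves '[{"jaw":0.093,"dx":0,"dy":0,"dz":-0.03,"yaw":0},{"jaw":0.093,"dx":0.035,"dy":-0.0435,"dz":0,"yaw":0},{"jaw":0.093,"dx":0.035,"dy":-0.0435,"dz":0,"yaw":0},{"jaw":0.093,"dx":0.035,"dy":-0.0435,"dz":0,"yaw":0},{"jaw":0.093,"dx":0.035,"dy":-0.0435,"dz":0,"yaw":0},{"jaw":0.093,"dx":0.035,"dy":-0.0435,"dz":0,"yaw":0},{"jaw":0.093,"dx":0.035,"dy":-0.0435,"dz":0,"yaw":0},{"jaw":0.093,"dx":0.035,"dy":-0.0435,"dz":0,"yaw":0}]'

```text
t: 1.15
tool_pos: [0.322, -0.2076, 0.2485]
orientation: [3.106, 0.471, 0.001]
force: [0.9, -0.2, -1.0]
opening: 0.0932
gripper_force: 0.0
```

>>> carry_out --moves '[{"jaw":0.093,"dx":0.035,"dy":-0.0435,"dz":0,"yaw":0},{"jaw":0.093,"dx":0.035,"dy":-0.0435,"dz":0,"yaw":0},{"jaw":0.093,"dx":0,"dy":0,"dz":0,"yaw":0.15},{"jaw":0.093,"dx":0,"dy":0,"dz":0,"yaw":0.15},{"jaw":0.093,"dx":0,"dy":0,"dz":0,"yaw":0},{"jaw":0.093,"dx":0,"dy":0,"dz":0,"yaw":0}]'

```text
t: 1.9
tool_pos: [0.3626, -0.1056, 0.2485]
orientation: [-3.141, -0.007, 0.0]
force: [-0.6, -0.1, -0.4]
opening: 0.0925
gripper_force: 0.0
```

Run:
```python
from h import *
s,_=st(); print(np.round(s['q'],2)); m=camera_model('wrist'); im=snap('wrist','w1')
print(proj('wrist',[.4345,-.106,.036],m)); np.save('w1.npy',m,allow_pickle=True)
p=proj('wrist',[.4345,-.106,.036],m)[0].astype(int)
x,y=max(p[0]-50,0),max(p[1]-50,0)
cv2.imwrite('pics/w1c.png',cv2.resize(im[y:y+100,x:x+100,::-1],None,fx=6,fy=6,interpolation=cv2.INTER_CUBIC)); print(x,y)
```

```text
t 1.9 pos [ 0.3626 -0.1056  0.2485] head 0.0047 zax [-0.  0. -1.] F [-0.6 -0.1 -0.4] op 0.0925 gf 0.0
[-0.42 -0.52  2.   -0.    1.66  1.15]
[[326.08857889 131.12969734]]
276 81
```

View pics/w1c.png

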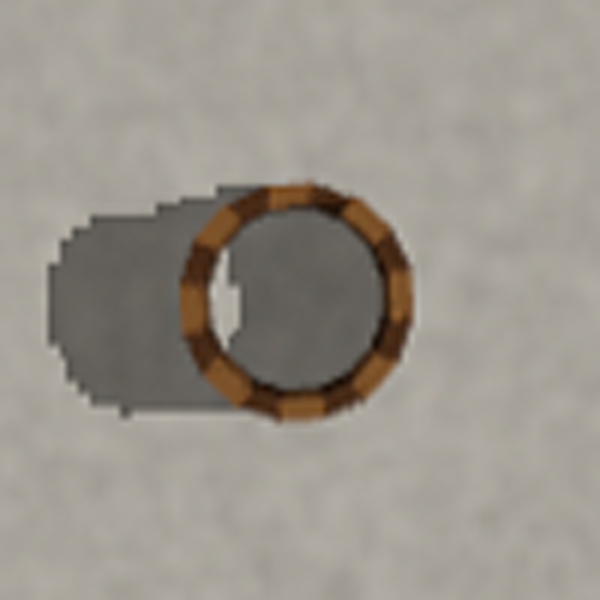

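The wrist crop shows the sleeve ring centred at crop (298,301), which is pixel (325.7,131.2). The notch is not visible from straight above, so I compare enlarged crops from the two fixed cameras.

Run:
```python
from h import *
m=np.load('w1.npy',allow_pickle=True).item(); print(onz('wrist',(325.7,131.2),.036,m), onz('wrist',(325.7,131.2),.034,m))
a=np.mean([read_camera('scene').astype(float) for _ in range(3)],0)[:,:,::-1]; b=np.mean([read_camera('side').astype(float) for _ in range(3)],0)[:,:,::-1]
f=lambda im,x,y:cv2.resize(np.clip(im[y:y+32,x:x+32]*1.6,0,255).astype(np.uint8),(400,400),interpolation=cv2.INTER_CUBIC)
cv2.imwrite('pics/c2.png',np.hstack([f(a,281,232),f(b,356,260)]))
```

```text
[ 0.4344356  -0.10564057  0.036     ] [ 0.43441292 -0.10564562  0.034     ]
```

View pics/c2.png

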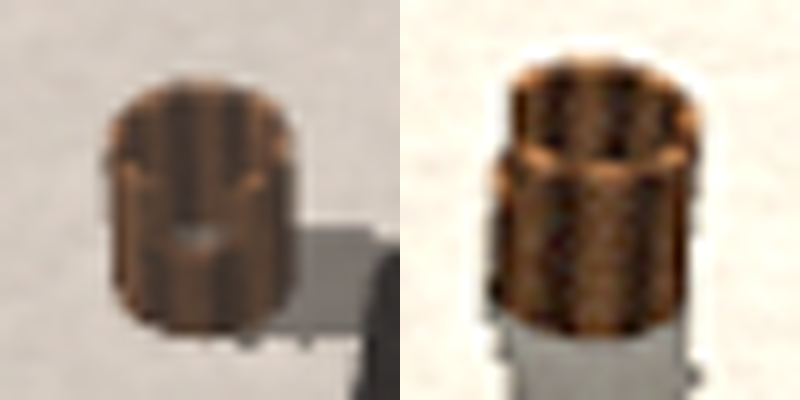

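The scene crop shows the notch facing the scene camera, with rim edges at about x=155 and 240 in the crop. The stave directions in the wrist crop fit a notch heading of about 3.6°, and the side crop agrees. The sleeve centre is (0.4344, -0.1056), so I grasp it there.

>>> carry_out --moves '[{"jaw":0.07,"dx":0.036,"dy":0,"dz":0.04,"yaw":0},{"jaw":0.07,"dx":0.036,"dy":0,"dz":0.04,"yaw":-0.058},{"jaw":0.07,"dx":0,"dy":0,"dz":0.05,"yaw":0},{"jaw":0.07,"dx":0,"dy":0,"dz":0.05,"yaw":0},{"jaw":0.07,"dx":0,"dy":0,"dz":0.04,"yaw":0},{"jaw":0.07,"dx":0,"dy":0,"dz":0.0225,"yaw":0},{"jaw":0.07,"dx":0,"dy":0,"dz":0,"yaw":0},{"jaw":0.07,"dx":0,"dy":0,"dz":0,"yaw":0}]'

```text
t: 3.25
tool_pos: [0.4356, -0.1056, 0.0072]
orientation: [3.14, 0.094, 0.002]
force: [0.1, -0.7, -0.5]
opening: 0.0701
gripper_force: 0.0
```

>>> carry_out --moves '[{"jaw":0.03,"dx":0,"dy":0,"dz":0,"yaw":0},{"jaw":0.03,"dx":0,"dy":0,"dz":0,"yaw":0},{"jaw":0.03,"dx":0,"dy":0,"dz":0,"yaw":0},{"jaw":0.03,"dx":0,"dy":0,"dz":0,"yaw":0},{"jaw":0.03,"dx":0,"dy":0,"dz":0,"yaw":0},{"jaw":0.03,"dx":0,"dy":0,"dz":0,"yaw":0},{"jaw":0.03,"dx":0,"dy":0,"dz":0,"yaw":0},{"jaw":0.03,"dx":0,"dy":0,"dz":0,"yaw":0}]' --grip_force 12

```text
t: 4.25
tool_pos: [0.4349, -0.1053, 0.0063]
orientation: [3.14, 0.094, 0.0]
force: [-1.5, 0.9, 5.5]
opening: 0.0361
gripper_force: 12.0
```

Run:
```python
from h import *
st()
```

```text
t 4.25 pos [ 0.4349 -0.1053  0.0063] head 0.0598 zax [ 0. -0. -1.] F [-1.5  0.9  5.5] op 0.0361 gf 12.0
```

>>> carry_out --moves '[{"jaw":0.03,"dx":0,"dy":0,"dz":-0.03,"yaw":0},{"jaw":0.03,"dx":0,"dy":0,"dz":-0.06,"yaw":0},{"jaw":0.03,"dx":0,"dy":0,"dz":-0.06,"yaw":0},{"jaw":0.03,"dx":-0.008,"dy":-0.0466,"dz":0,"yaw":0},{"jaw":0.03,"dx":-0.008,"dy":-0.0466,"dz":0,"yaw":0},{"jaw":0.03,"dx":-0.008,"dy":-0.0466,"dz":0,"yaw":0},{"jaw":0.03,"dx":-0.008,"dy":-0.0466,"dz":0,"yaw":0},{"jaw":0.03,"dx":-0.008,"dy":-0.0466,"dz":0,"yaw":0}]'

```text
t: 5.25
tool_pos: [0.3802, 0.1262, 0.1558]
orientation: [-3.14, -0.094, 0.0]
force: [0.1, 0.3, 0.3]
opening: 0.0359
gripper_force: 12.0
```

>>> carry_out --moves '[{"jaw":0.03,"dx":-0.008,"dy":-0.0466,"dz":0,"yaw":0},{"jaw":0.03,"dx":-0.008,"dy":-0.0466,"dz":0,"yaw":0},{"jaw":0.03,"dx":0,"dy":0,"dz":0,"yaw":0},{"jaw":0.03,"dx":0,"dy":0,"dz":0,"yaw":0},{"jaw":0.03,"dx":0,"dy":0,"dz":0,"yaw":0}]'

```text
t: 5.88
tool_pos: [0.3597, 0.2159, 0.1559]
orientation: [3.14, 0.091, -0.0]
force: [0.7, 0.1, -0.5]
opening: 0.0358
gripper_force: 12.0
```

Run:
```python
from h import *
st(); m=camera_model('wrist'); im=snap('wrist','w2'); np.save('w2.npy',m,allow_pickle=True)
print(proj('wrist',[[.437,.217,.098],[.437,.217,.034]],m))
cv2.imwrite('pics/w2z.png',cv2.resize(im[0:300,160:560,::-1],None,fx=2,fy=2,interpolation=cv2.INTER_CUBIC))
```

```text
t 5.88 pos [0.3597 0.2159 0.1559] head 0.0582 zax [-0. -0. -1.] F [ 0.7  0.1 -0.5] op 0.0358 gf 12.0
[[331.79035993 124.1574656 ]
 [330.15841118 124.65084609]]
```

View pics/w2z.png

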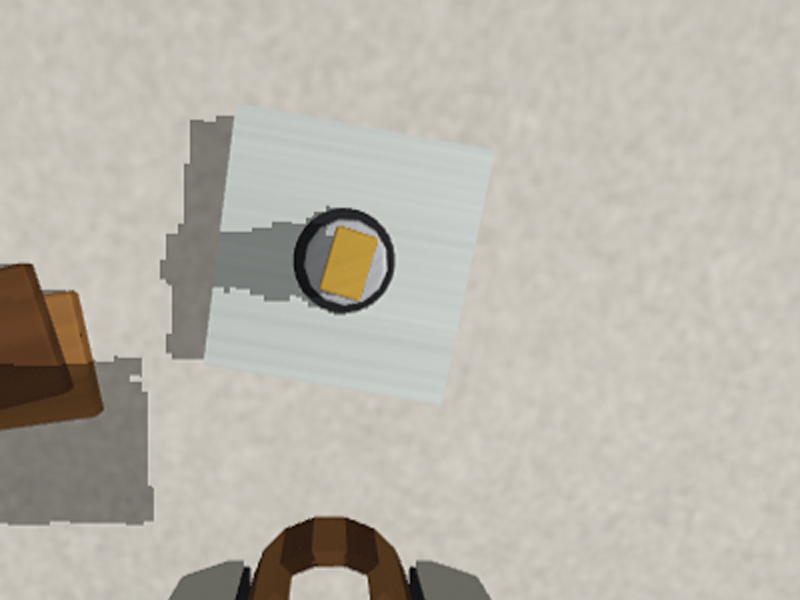

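The wrist picture shows the post top corners at (337,226), (378,238), (361,301) and (320,289) in the crop. The collar is centred at (344.5,261), and the post's long axis lies 15.6° clockwise of image up.

Run:
```python
from h import *
m=np.load('w2.npy',allow_pickle=True).item()
c=lambda x,y:(160+x/2,y/2)
P=[onz('wrist',c(*p),.098,m) for p in [(337,226),(378,238),(361,301),(320,289)]]
P=np.array(P); print(P.mean(0)); a=(P[0]+P[1]-P[2]-P[3])/2; print(np.linalg.norm(a),np.arctan2(a[1],a[0]));b=(P[0]+P[3]-P[1]-P[2])/2;print(np.linalg.norm(b),np.arctan2(b[1],b[0])-np.pi/2)
C=onz('wrist',c(344.5,261),.033,m);print('collar',C)
H=np.array([onz('wrist',c(*p),.03,m) for p in [(234,105),(494,152),(442,403),(205,365)]]); print('holder',H.mean(0),np.arctan2(*(H[0]+H[1]-H[2]-H[3])[1::-1]))
delta([C[0],C[1],.1559],-.21)
```

```text
[0.43300925 0.21527479 0.098     ]
0.01725962207213177 -0.20808371153357205
0.0116856466740409 -0.21701998332331107
collar [0.43312909 0.21526638 0.033     ]
holder [0.43279843 0.21545253 0.03      ] -0.10064002775583902
t 5.92 pos [0.3597 0.2159 0.156 ] head 0.0579 zax [-0. -0. -1.] F [ 0.7 -0.5  0.3] op 0.036 gf 12.0
tool delta [0.0732 0.0049 0.0001] yaw(after) 0.2679
```

>>> carry_out --moves '[{"jaw":0.03,"dx":0.0368,"dy":0.0025,"dz":0,"yaw":0},{"jaw":0.03,"dx":0.0368,"dy":0.0024,"dz":0,"yaw":0},{"jaw":0.03,"dx":0,"dy":0,"dz":0,"yaw":0.134},{"jaw":0.03,"dx":0,"dy":0,"dz":0,"yaw":0.134},{"jaw":0.03,"dx":0,"dy":0,"dz":0.04,"yaw":0},{"jaw":0.03,"dx":0,"dy":0,"dz":0.025,"yaw":0},{"jaw":0.03,"dx":0,"dy":0,"dz":0.005,"yaw":0},{"jaw":0.03,"dx":0,"dy":0,"dz":0,"yaw":0}]'

```text
t: 6.92
tool_pos: [0.4335, 0.216, 0.0866]
orientation: [-3.124, 0.328, -0.0]
force: [0.5, 0.6, -0.2]
opening: 0.0361
gripper_force: 12.0
```

Run:
```python
from h import *
delta([.4335,.2152,.0405],-.212)
```

```text
t 6.92 pos [0.4335 0.216  0.0866] head -0.2092 zax [ 0.  0. -1.] F [ 0.5  0.6 -0.2] op 0.0361 gf 12.0
tool delta [0.0001 0.0008 0.0461] yaw(after) 0.0028
```

>>> carry_out --moves '[{"jaw":0.03,"dx":0,"dy":0.0007,"dz":0.004,"yaw":0.003},{"jaw":0.03,"dx":0,"dy":0,"dz":0.004,"yaw":0},{"jaw":0.03,"dx":0,"dy":0,"dz":0.003,"yaw":0},{"jaw":0.03,"dx":0,"dy":0,"dz":0.003,"yaw":0},{"jaw":0.03,"dx":0,"dy":0,"dz":0.003,"yaw":0},{"jaw":0.03,"dx":0,"dy":0,"dz":0,"yaw":0}]'

```text
t: 7.68
tool_pos: [0.4327, 0.2157, 0.0688]
orientation: [3.124, -0.331, -0.001]
force: [-0.2, 0.2, -0.7]
opening: 0.0359
gripper_force: 12.0
```

>>> carry_out --moves '[{"jaw":0.03,"dx":0,"dy":0,"dz":0.005,"yaw":0},{"jaw":0.03,"dx":0,"dy":0,"dz":0.005,"yaw":0},{"jaw":0.03,"dx":0,"dy":0,"dz":0.005,"yaw":0},{"jaw":0.03,"dx":0,"dy":0,"dz":0.005,"yaw":0},{"jaw":0.03,"dx":0,"dy":0,"dz":0.004,"yaw":0},{"jaw":0.03,"dx":0,"dy":0,"dz":0.0025,"yaw":0},{"jaw":0.03,"dx":0,"dy":0,"dz":0,"yaw":0},{"jaw":0.03,"dx":0,"dy":0,"dz":0,"yaw":0}]'

```text
t: 8.68
tool_pos: [0.4331, 0.2158, 0.0428]
orientation: [-3.124, 0.331, -0.0]
force: [-0.1, 0.3, -0.6]
opening: 0.0358
gripper_force: 12.0
```

>>> carry_out --moves '[{"jaw":0.03,"dx":0,"dy":0,"dz":0.0015,"yaw":0},{"jaw":0.03,"dx":0,"dy":0,"dz":0.0015,"yaw":0},{"jaw":0.03,"dx":0,"dy":0,"dz":0,"yaw":0}]'

```text
t: 9.05
tool_pos: [0.4332, 0.2159, 0.0403]
orientation: [-3.124, 0.331, -0.0]
force: [-3.0, -1.8, 7.2]
opening: 0.0362
gripper_force: 12.0
```

The sleeve is seated: contact gave 7 N at sleeve bottom z = 0.034. I release it and fly up to measure the inspection camera.

>>> carry_out --moves '[{"jaw":0.06,"dx":0,"dy":0,"dz":0,"yaw":0},{"jaw":0.06,"dx":0,"dy":0,"dz":0,"yaw":0},{"jaw":0.06,"dx":0,"dy":0,"dz":0,"yaw":0},{"jaw":0.06,"dx":0,"dy":0,"dz":-0.03,"yaw":0},{"jaw":0.06,"dx":0,"dy":0,"dz":-0.05,"yaw":0},{"jaw":0.06,"dx":0,"dy":0,"dz":-0.06,"yaw":0},{"jaw":0.06,"dx":0,"dy":0,"dz":-0.06,"yaw":0}]'

```text
t: 9.93
tool_pos: [0.4326, 0.2156, 0.2413]
orientation: [3.124, -0.331, -0.0]
force: [0.4, 0.5, 0.5]
opening: 0.0599
gripper_force: 0.0
```

>>> carry_out --moves '[{"jaw":0.06,"dx":0.0373,"dy":0.0192,"dz":-0.0314,"yaw":0},{"jaw":0.06,"dx":0.0373,"dy":0.0192,"dz":-0.0314,"yaw":0},{"jaw":0.06,"dx":0.0373,"dy":0.0192,"dz":-0.0314,"yaw":0},{"jaw":0.06,"dx":0.0373,"dy":0.0192,"dz":-0.0314,"yaw":0},{"jaw":0.06,"dx":0.0373,"dy":0.0192,"dz":-0.0314,"yaw":0},{"jaw":0.06,"dx":0.0373,"dy":0.0192,"dz":-0.0314,"yaw":0},{"jaw":0.06,"dx":0.0373,"dy":0.0192,"dz":-0.0314,"yaw":0},{"jaw":0.06,"dx":0,"dy":0,"dz":0,"yaw":0}]'

```text
t: 10.92
tool_pos: [0.6625, 0.0273, 0.4596]
orientation: [3.123, -0.336, 0.002]
force: [-0.2, -0.1, -0.1]
opening: 0.0602
gripper_force: 0.0
```

Run:
```python
from h import *
st(); m=camera_model('wrist'); im=snap('wrist','w3'); np.save('w3.npy',m,allow_pickle=True)
print(proj('wrist',[[.71,.021,.28]],m))
s=snap('side','side3')
# composite: wrist top region and side zoom
a=cv2.resize(im[0:300,120:520,::-1],(800,600)) 
cv2.imwrite('pics/w3z.png',a)
```

```text
t 10.93 pos [0.6625 0.0273 0.4596] head -0.2142 zax [ 0.001 -0.    -1.   ] F [-0.2 -0.1 -0.1] op 0.0602 gf 0.0
[[320.75959622 160.79417347]]
```

View pics/w3z.png

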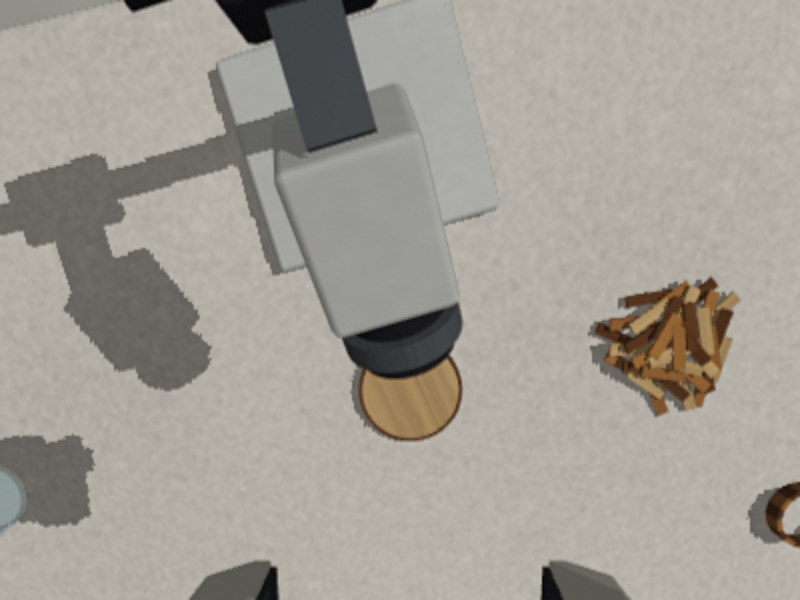

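The wrist picture shows the camera body's top face with corners at (341,336), (459,303), (417,133) and (278,182). The ring's front edge reaches its lowest point at about (405,376). I fit the camera pose to these and to the side-view corners.

```bash
cat > fit.py <<'E'
from h import *
from scipy.optimize import least_squares
m=np.load('w3.npy',allow_pickle=True).item(); ms=camera_model('side')
w=lambda x,y:(120+x/2,y/2); s=lambda x,y:(112+x/3,110+(y-300)/3)
def axes(f):
    u=np.array([np.cos(f),np.sin(f),0]); c,n=np.cos(np.pi/6),.5
    x=c*u+n*np.array([0,0,1]); z=-n*u+c*np.array([0,0,1]); return x,np.cross(z,x),z
# corners (front?,ysign,zsign): view x points INTO the camera (towards lens)
W=[((0,1,1),w(341,336)),((0,-1,1),w(459,303)),((1,1,1),w(278,182)),((1,-1,1),w(417,133))]
S=[((0,1,1),s(304,518)),((0,1,-1),s(284,585)),((1,1,-1),s(165,534)),((1,1,1),s(197,477)),((0,-1,1),s(323,482)),((1,-1,1),s(215,431))]
t=np.linspace(0,2*np.pi,180)
def res(p):
    L=p[:3];x,y,z=axes(p[3]);a,l=p[4:6]
    C=lambda k:L+x*(a+l*k[0])+.026*(k[1]*y+k[2]*z)
    r=[]
    for D,mm,n in((W,m,'wrist'),(S,ms,'side')):
        q=proj(n,[C(k) for k,_ in D],mm); r+=list((q-np.array([b for _,b in D])).ravel())
    circ=L+.026*(np.outer(np.cos(t),y)+np.outer(np.sin(t),z))
    cw=proj('wrist',circ,m);cs=proj('side',circ,ms)
    r+=[cw[:,1].max()-188,cs[:,0].max()-232.3,cs[:,1].max()-206]
    return np.array(r)
o=least_squares(res,[.71,.02,.28,0,.03,.07],loss='soft_l1')
np.set_printoptions(suppress=True,precision=4)
print(o.x); print(res(o.x).round(1))
L=o.x[:3];x,y,z=axes(o.x[3]); V=L-.12*x; print('x',x,'y',y,'z',z,'view',V,'post_mid',V+.033*z)
E
python3 fit.py
```

```text
[0.7034 0.0189 0.2791 0.0799 0.0268 0.0658]
[-1.5  1.3  3.7 -2.  -1.3  0.3  4.5  0.1  1.6  0.6 -3.7  2.1 -0.8  2.4
 -0.4 -3.5  0.2 -0.9  0.6 -1.1 -0.2 -0.1  2.5]
x [0.8633 0.0691 0.5   ] y [-0.0798  0.9968  0.    ] z [-0.4984 -0.0399  0.866 ] view [0.5998 0.0106 0.2191] post_mid [0.5834 0.0093 0.2477]
```

```bash
sed -i 's/+.026\*(k\[1\]/+p[6]*(k[1]/; s/\.03,\.07\]/.03,.07,.025]/' fit.py; python3 fit.py
cat >> fit.py <<'E'
def draw(im,n,mm,p):
    L=p[:3];x,y,z=axes(p[3])
    for r,d in((.026,0),(.026,.01),(.021,.0)):
        q=proj(n,L+d*x+r*(np.outer(np.cos(t),y)+np.outer(np.sin(t),z)),mm); P.append((q,(0,0,255) if d==0 else (0,255,255)))
    for k in range(2):
        C=np.array([L+x*(p[4]+p[5]*k)+.026*(a*y+b*z) for a,b in((1,1),(1,-1),(-1,-1),(-1,1),(1,1))]); P.append((proj(n,C,mm),(0,255,0)))
out=[]
for f,n,mm,(x0,y0),k in(('w3','wrist',m,(240,20),3),('side3','side',ms,(150,140),4)):
    im=cv2.imread(f'pics/{f}.png'); P=[]; draw(im,n,mm,o.x); wd=400//k;hh=600//k if n=='wrist' else 400//k
    c=cv2.resize(im[y0:y0+hh,x0:x0+wd],None,fx=k,fy=k,interpolation=cv2.INTER_CUBIC)
    for q,col in P: cv2.polylines(c,[((q-[x0,y0]+.5)*k*16).astype(np.int32)],False,col,1,cv2.LINE_AA,4)
    c2=np.zeros((600,400,3),np.uint8); c2[:c.shape[0],:c.shape[1]]=c[:600,:400]; out.append(c2)
cv2.imwrite('pics/ov.png',np.hstack(out))
E
python3 fit.py >/dev/null
```

```text
[0.7038 0.0197 0.2815 0.0837 0.0252 0.0661 0.0239]
[ 0.2  0.9  0.  -1.   0.2 -0.6 -0.2  1.   1.8  0.4 -2.6  0.   0.2  0.1
 -0.3 -3.8 -0.1 -0.1 -0.  -0.4  0.  -0.5  1.5]
x [0.863  0.0724 0.5   ] y [-0.0836  0.9965  0.    ] z [-0.4983 -0.0418  0.866 ] view [0.6002 0.011  0.2215] post_mid [0.5838 0.0096 0.2501]
```

View pics/ov.png

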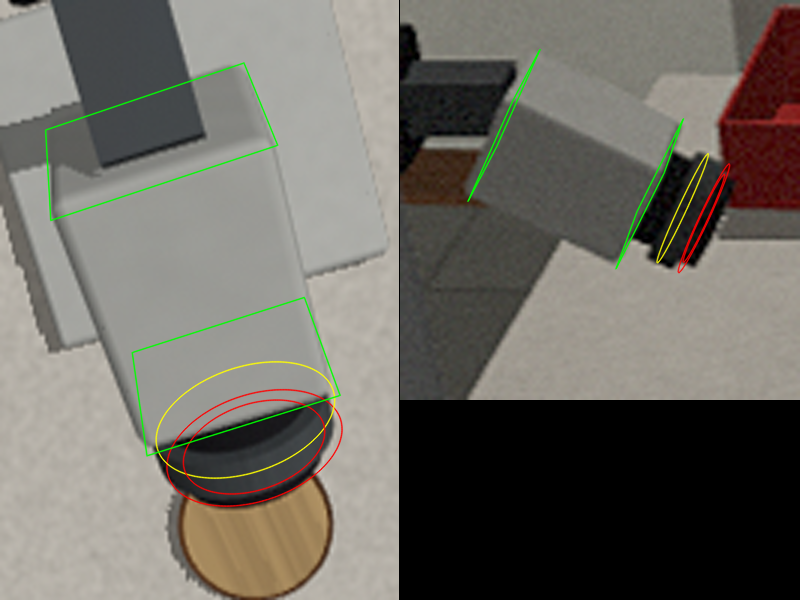

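The overlay shows the body fitting well, but the model ring sits about 2–3 px right of the real ring in the wrist view and about 1 px left in the side view. I add measured ring extents to the fit.

```bash
python3 - <<'E'
s=open('fit.py').read()
i=s.index("def draw"); s=s[:i]
s=s.replace("r+=[cw[:,1].max()-188,cs[:,0].max()-232.3,cs[:,1].max()-206]","""
    c2=np.vstack([circ,circ+.010*x]); cw=proj('wrist',c2,m);cs=proj('side',c2,ms); d=np.array([-1,1])
    r+=list(3*(np.array([cw[:,0].min(),cw[:,0].max(),cw[:,1].max()])-EW)); r+=list(3*(np.array([cs[:,0].max(),cs[:,1].max(),(cs@[1,-.5]).max(),(cs@[1,1]).max()])-ES))""")
s=s.replace("def res","""
def ext(f,box,th,dirs,lo=0):
    im=cv2.imread(f'pics/{f}.png').max(2).astype(int); x0,y0,x1,y1=box
    k=(im[y0:y1,x0:x1]<th).astype(np.uint8); n,lab,stt,_=cv2.connectedComponentsWithStats(k,connectivity=4)
    b=1+np.argmax(stt[1:,4]); yy,xx=np.nonzero(lab==b); q=np.c_[xx+x0,yy+y0]; print(f,stt[b])
    return np.array([(q@d).max()+.3 for d in dirs])
EW=ext('w3',(270,145,370,200),75,[(-1,0),(1,0),(0,1)]); EW[0]*=-1
ES=ext('side3',(205,175,245,215),48,[(1,0),(0,1),(1,-.5),(1,1)]); print(EW,ES)
def res""",1)
open('fit.py','w').write(s)
E
python3 fit.py
```

```text
w3 [  21    7   60   37 1359]
side3 [  3   3  26  29 410]
[290.7 350.3 188.3] [233.3 206.3 140.8 428.3]
[0.7033 0.0206 0.28   0.0711 0.0258 0.0661 0.024 ]
[-0.9  0.6 -0.9 -0.6  0.  -1.  -0.2  1.5  1.5  1.3 -2.8  0.8 -0.   0.8
 -0.5 -3.1 -0.   0.7  0.2  0.3 -0.1  6.1  0.4 -3.7  6.7  1.5 -1.3]
x [0.8638 0.0615 0.5   ] y [-0.0711  0.9975  0.    ] z [-0.4987 -0.0355  0.866 ] view [0.5996 0.0132 0.22  ] post_mid [0.5832 0.0121 0.2486]
```

The lens is at about (0.703, 0.021, 0.280) with heading 0.07, so the view point is about (0.600, 0.013, 0.220). The hand can't be tilted by the moves. I will grip the post and pivot the cell 30° in the pads by levering its stub against the holder rim.

>>> carry_out --moves '[{"jaw":0.06,"dx":-0.0373,"dy":-0.0192,"dz":0.0314,"yaw":0},{"jaw":0.06,"dx":-0.0373,"dy":-0.0192,"dz":0.0314,"yaw":0},{"jaw":0.06,"dx":-0.0373,"dy":-0.0192,"dz":0.0314,"yaw":0},{"jaw":0.06,"dx":-0.0373,"dy":-0.0192,"dz":0.0314,"yaw":0},{"jaw":0.06,"dx":-0.0373,"dy":-0.0192,"dz":0.0314,"yaw":0},{"jaw":0.06,"dx":-0.0373,"dy":-0.0192,"dz":0.0314,"yaw":0},{"jaw":0.06,"dx":-0.0373,"dy":-0.0192,"dz":0.0314,"yaw":0},{"jaw":0.06,"dx":0,"dy":0,"dz":0.04,"yaw":0}]'

```text
t: 12.02
tool_pos: [0.4295, 0.2179, 0.1985]
orientation: [-3.123, 0.324, -0.001]
force: [0.4, 0.4, 0.2]
opening: 0.0603
gripper_force: 0.0
```

>>> carry_out --moves '[{"jaw":0.06,"dx":0,"dy":0,"dz":0.05,"yaw":0},{"jaw":0.06,"dx":0,"dy":0,"dz":0,"yaw":0},{"jaw":0.06,"dx":0,"dy":0,"dz":0,"yaw":0}]'

```text
t: 12.4
tool_pos: [0.4328, 0.2161, 0.1511]
orientation: [-3.124, 0.33, -0.002]
force: [0.7, 0.2, -0.3]
opening: 0.0599
gripper_force: 0.0
```

Run:
```python
from h import *
delta([.433,.2157,.077],-.212)
```

```text
t 12.4 pos [0.4328 0.2161 0.1511] head -0.2107 zax [ 0.001  0.001 -1.   ] F [ 0.7  0.2 -0.3] op 0.0599 gf 0.0
tool delta [0.0003 0.0004 0.0741] yaw(after) 0.0013
```

>>> carry_out --moves '[{"jaw":0.06,"dx":0,"dy":0.0004,"dz":0.03,"yaw":0},{"jaw":0.06,"dx":0,"dy":0,"dz":0.03,"yaw":0},{"jaw":0.06,"dx":0,"dy":0,"dz":0.014,"yaw":0},{"jaw":0.06,"dx":0,"dy":0,"dz":0,"yaw":0},{"jaw":0.008,"dx":0,"dy":0,"dz":0,"yaw":0},{"jaw":0.008,"dx":0,"dy":0,"dz":0,"yaw":0},{"jaw":0.008,"dx":0,"dy":0,"dz":0,"yaw":0},{"jaw":0.008,"dx":0,"dy":0,"dz":0,"yaw":0}]' --grip_force 15

```text
t: 13.4
tool_pos: [0.433, 0.2155, 0.0759]
orientation: [-3.124, 0.331, -0.001]
force: [1.6, -0.5, -0.3]
opening: 0.0245
gripper_force: 0.0
```

>>> carry_out --moves '[{"jaw":0.008,"dx":0,"dy":0,"dz":0,"yaw":0},{"jaw":0.008,"dx":0,"dy":0,"dz":0,"yaw":0},{"jaw":0.008,"dx":0,"dy":0,"dz":0,"yaw":0},{"jaw":0.008,"dx":0,"dy":0,"dz":0,"yaw":0}]' --grip_force 15

```text
t: 13.9
tool_pos: [0.4329, 0.2154, 0.0756]
orientation: [3.124, -0.331, -0.0]
force: [-0.1, 0.1, -0.1]
opening: 0.0121
gripper_force: 15.0
```

Run:
```python
from h import *
st()
```

```text
t 13.9 pos [0.4329 0.2154 0.0756] head -0.2113 zax [-0. -0. -1.] F [-0.1  0.1 -0.1] op 0.0121 gf 15.0
```

>>> carry_out --moves '[{"jaw":0.008,"dx":0,"dy":0,"dz":-0.007,"yaw":0},{"jaw":0.008,"dx":0,"dy":0,"dz":-0.007,"yaw":0},{"jaw":0.008,"dx":0,"dy":0,"dz":0,"yaw":0},{"jaw":0.008,"dx":-0.004,"dy":0,"dz":0,"yaw":0},{"jaw":0.008,"dx":-0.004,"dy":0,"dz":0,"yaw":0},{"jaw":0.008,"dx":-0.004,"dy":0,"dz":0,"yaw":0},{"jaw":0.008,"dx":0,"dy":0,"dz":0,"yaw":0}]'

```text
t: 14.78
tool_pos: [0.4209, 0.218, 0.0897]
orientation: [-3.124, 0.331, 0.0]
force: [1.9, -0.5, -0.7]
opening: 0.0123
gripper_force: 15.0
```

Run:
```python
from h import *
s,_=st(); print(s['wrist_torque']); snap('side','side4')
```

```text
t 14.78 pos [0.4209 0.218  0.0897] head -0.211 zax [-0.  0. -1.] F [ 1.9 -0.5 -0.7] op 0.0123 gf 15.0
[-0.16245494 -0.33609739 -0.0290532 ]
```

>>> carry_out --moves '[{"jaw":0.008,"dx":-0.004,"dy":0,"dz":0,"yaw":0},{"jaw":0.008,"dx":-0.004,"dy":0,"dz":0,"yaw":0},{"jaw":0.008,"dx":-0.004,"dy":0,"dz":0.001,"yaw":0},{"jaw":0.008,"dx":-0.004,"dy":0,"dz":0.001,"yaw":0},{"jaw":0.008,"dx":-0.004,"dy":0,"dz":0.0015,"yaw":0},{"jaw":0.008,"dx":-0.004,"dy":0,"dz":0.0015,"yaw":0},{"jaw":0.008,"dx":0,"dy":0,"dz":0,"yaw":0}]'

```text
t: 15.7
tool_pos: [0.3972, 0.223, 0.0844]
orientation: [3.124, -0.331, -0.001]
force: [0.0, 0.1, -0.6]
opening: 0.0117
gripper_force: 15.0
```

Run:
```python
from h import *
s,Rt=st(); snap('side','side5')
```

```text
t 15.7 pos [0.3972 0.223  0.0844] head -0.211 zax [-0.001  0.    -1.   ] F [ 0.   0.1 -0.6] op 0.0117 gf 15.0
```

Grip up, then I lift and measure the tilt by code in the side view.

>>> carry_out --moves '[{"jaw":0.008,"dx":0,"dy":0,"dz":0,"yaw":0},{"jaw":0.008,"dx":0,"dy":0,"dz":0,"yaw":0},{"jaw":0.008,"dx":0,"dy":0,"dz":-0.02,"yaw":0},{"jaw":0.008,"dx":0,"dy":0,"dz":-0.04,"yaw":0},{"jaw":0.008,"dx":0,"dy":0,"dz":-0.04,"yaw":0},{"jaw":0.008,"dx":0,"dy":0,"dz":0,"yaw":0},{"jaw":0.008,"dx":0,"dy":0,"dz":0,"yaw":0}]' --grip_force 50

```text
t: 16.62
tool_pos: [0.3971, 0.2227, 0.1835]
orientation: [3.123, -0.331, -0.002]
force: [0.4, 0.1, -2.5]
opening: 0.0115
gripper_force: 50.0
```

```bash
cat > tilt.py <<'E'
from h import *
import sys
from scipy.optimize import least_squares
def pose(p,Rt,tcp):
    # p: tilt, ex (tool x of post_mid rel TCP), ez (height of post_mid above TCP)
    xt=Rt[:,0]; up=np.array([0,0,1.]); th=p[0]
    z=np.cos(th)*up-np.sin(th)*xt; x=np.cos(th)*xt+np.sin(th)*up
    return tcp+p[1]*xt+p[2]*up, x, np.cross(z,x), z
def brown(im,c,r=60):
    im=im.astype(int); k=((im[:,:,0]-im[:,:,2]>12)&(im.max(2)<170)).astype(np.uint8)
    x0,y0=np.maximum((c-r).astype(int),0); m=np.zeros_like(k); m[y0:y0+2*r,x0:x0+2*r]=k[y0:y0+2*r,x0:x0+2*r]
    n,l,s,_=cv2.connectedComponentsWithStats(m,connectivity=4); return (l==1+np.argmax(s[1:,4])).astype(np.uint8)
def model_mask(n,mm,p,Rt,tcp,shape):
    P,x,y,z=pose(p,Rt,tcp); t=np.linspace(0,2*np.pi,60); pts=[]
    for h,r in((-.051,.0182),(-.015,.0182)): pts.append(P+h*z+r*(np.outer(np.cos(t),x)+np.outer(np.sin(t),y)))
    return proj(n,np.vstack(pts),mm)
def measure(name,save,names=('side','scene')):
    s,Rt=st(); tcp=np.array(s['tool_pos']); D=[]
    ang=np.linspace(0,2*np.pi,24,endpoint=False); U=np.c_[np.cos(ang),np.sin(ang)]
    for n in names:
        mm=camera_model(n); im=snap(n,save+n); c=proj(n,pose([.5,0,.01],Rt,tcp)[0]-[0,0,.03],mm)[0]
        k=brown(im,c); yy,xx=np.nonzero(k); print(n,'px',k.sum(),xx.min(),xx.max(),yy.min(),yy.max())
        hull=np.c_[xx,yy]@U.T; D.append((n,mm,hull.max(0)+.3))
    def res(p): return np.concatenate([(model_mask(n,mm,p,Rt,tcp,None)@U.T).max(0)-h for n,mm,h in D])
    o=least_squares(res,[.5,0,.01],loss='soft_l1')
    P,x,y,z=pose(o.x,Rt,tcp); print('tilt deg',np.degrees(o.x[0]).round(2),'off',o.x[1:].round(4),'rms',np.sqrt(np.mean(o.fun**2)).round(2) ,'sleeve mid',(P-.033*z).round(4)); print(o.fun.round(1))
    return o
if __name__=='__main__': measure('',sys.argv[1],sys.argv[2:] or ('side','scene'))
E
python3 tilt.py t1
```

```text
t 16.62 pos [0.3971 0.2227 0.1835] head -0.2112 zax [-0.001 -0.    -1.   ] F [ 0.4  0.1 -2.5] op 0.0115 gf 50.0
side px 3599 404 465 274 393
scene px 3102 380 476 181 263
tilt deg 29.55 off [-0.0462  0.0186] rms 42.79 sleeve mid [0.3679 0.229  0.1734]
[-19.8 -34.5 -46.4 -55.  -55.8 -51.  -42.3 -46.1 -45.9 -41.5 -32.8 -20.6
  -6.2  -1.4  -3.  -19.6 -30.3 -37.9 -42.5 -50.  -53.3 -51.7 -45.1 -34.
 -22.7 -27.9 -27.6 -26.  -31.  -46.5 -60.4 -75.2 -82.3 -83.5 -79.  -69.1
 -54.5 -52.4 -46.2 -36.9 -25.1 -13.1  -3.3  -0.   -3.   -7.2 -11.2 -16.2]
```

```bash
sed -i "s/k=((im.*uint8)/k=((im[:,:,0]-im[:,:,2]>.3*im.max(2))\&(im.max(2)<130)\&(im.max(2)>15)).astype(np.uint8)/" tilt.py; python3 tilt.py t1
python3 - <<'E'
from h import *
im=cv2.imread('pics/t1side.png').astype(int)
s=im[270:400:4,400:470:3]; 
for r in s: print(''.join('#' if (p[2]-p[0])>.3*p.max() and p.max()<130 else ('B' if (p[2]-p[0])>.3*p.max() else ('k' if p.max()<40 else ('-' if p.max()<110 else '.'))) for p in r))
E
```

```text
t 16.73 pos [0.3966 0.2225 0.1826] head -0.2113 zax [-0.003 -0.001 -1.   ] F [ 0.2  0.6 -2.2] op 0.0118 gf 50.0
side px 478 377 410 318 348
scene px 430 468 499 249 263
tilt deg 27.69 off [0.0063 0.004 ] rms 32.35 sleeve mid [0.4177 0.2179 0.1574]
[ -1.5  -0.7   0.5   1.3   2.1   2.6   3.3   3.    3.2   3.1   2.4   2.2
   1.5   0.6   0.2  -0.6  -0.8  -0.6  -0.    0.7   2.2   1.2  -0.8  -1.6
 -51.7 -64.3 -68.9 -68.8 -64.  -54.9 -41.8 -32.  -17.7  -1.8  14.3  28.7
  39.7  47.6  55.8  60.1  60.3  56.5  46.9  29.2  11.9  -5.7 -23.  -38.6]
k----------kk#..........
kkkkkkkkkk-kk-..........
kkkkkkkk#kkkkk..........
kkkkkkkkk#kkkk..........
kkkkkkkkkk##kk..........
kkkkk#kkkkkkk...........
kkkkkkkkk#kkk...........
kkkkkkk-kkkkk...........
kkkkkkkkkkkkk...........
------kkkkkkk...........
------------............
------------............
------------............
#----.---.--............
-----...................
---#....................
###.....................
##......................
#.......................
........................
........................
........................
........................
........................
........................
........................
........................
........................
........................
........................
........................
........................
........................
```

```bash
sed -i "s/c,r=60/c,r=27/" tilt.py; python3 tilt.py t2; python3 tilt.py t3 side
```

```text
t 16.82 pos [0.3967 0.2225 0.1829] head -0.2112 zax [-0.003 -0.001 -1.   ] F [-0.3  0.  -1.8] op 0.0119 gf 50.0
side px 470 379 409 318 348
scene px 202 429 446 201 219
tilt deg 27.74 off [0.0052 0.0078] rms 1.39 sleeve mid [0.4168 0.2182 0.1615]
[ 0.4  0.6  1.   0.6  0.9  1.4  1.5  1.1  1.1  1.3  1.2  1.7  2.8  1.6
  0.7  0.1  0.4  1.   1.9  2.7  4.2  3.8  1.7  0.7  1.7  1.2  1.6  1.7
  1.3  0.9  0.5  0.2  0.3  0.3  0.3  0.4  0.4 -0.2  0.1  0.2  0.3  0.4
  0.6  0.2  0.3  0.7  1.1  1.5]
t 16.93 pos [0.3971 0.2227 0.1835] head -0.2112 zax [-0.002 -0.001 -1.   ] F [-0.5  0.7 -1.5] op 0.0117 gf 50.0
side px 466 379 410 318 348
tilt deg 27.71 off [0.0041 0.008 ] rms 1.65 sleeve mid [0.4161 0.2186 0.1623]
[-0.1  0.4  1.   0.8  1.4  1.8  1.3  1.1  0.9  0.9  0.4  0.9  2.3  1.2
  0.4 -0.1  0.4  1.1  2.1  3.1  4.7  2.9  0.9  0. ]
```

Run:
```python
import cv2,numpy as np
im=cv2.imread('pics/t2side.png').astype(int)
print(379-9,)
for y in range(306,366,2): print(y,' '.join('%3d%s'%(p.max(),'b' if p[2]-p[0]>.3*p.max() else ' ') for p in im[y,366:430:2]))
```

```text
370
306 166  173  172  169  172  158   90   78   39   56   92   92   94   94   94   90   93   91   89   93   97   93   93   98   87   61   20    9b  14   23   22   24 
308 169  175  172  166  166  145   87   72   35   33   67   95   91   90   93   94   93   93   94   95   90   91   91   96   92   94   94   95   95   88   79   41 
310 169  168  166  170  168  141   90   95   71   52   92   93   91   94   97   92   90   93   94   93   97   92   93   93   96   93   90   97   93   88   94   95 
312 172  173  170  173  172  138   92   92   84   89   94   88   90   87   85   90   91   91   89   91   95   91   90   94   91   91   93   96   89   99   94   94 
314 173  170  166  171  173  154   81   89  101   92   92   90   87   91   95   87   89   93   92   89   89   94   93   94   89   89   91   94   85   99   55   44 
316 175  172  169  168  175  173  174  175  168  117   81   80   92   93   89   94   92   90   93   98   88   97   93   90   91   88   92   90   95   75   36   31 
318 175  169  168  166  169  171  170  171  172  174  172  171   68b  77b 116   93   89   92   91   92   94   95
[... 3122 characters left out ...]
 172  172  169  173  170  168  171  166  167 
358 165  169  169  171  175  168  168  169  169  166  168  167  171  171  173  168  169  171  167  170  168  166  168  171  170  168  168  173  168  168  174  170 
360 166  168  174  167  166  170  169  173  172  170  167  171  174  171  171  174  175  171  172  176  176  171  173  167  170  170  168  167  164  167  174  172 
362 171  172  168  168  165  171  170  173  173  170  162  166  171  167  176  176  171  170  166  164  166  168  168  171  166  163  165  170  168  167  169  168 
364 168  170  169  172  177  173  170  172  175  166  169  168  165  169  170  171  173  174  167  177  172  169  171  173  170  167  170  171  174  170  170  168
```

```bash
cat > tilt2.py <<'E'
from tilt import *
def meas(n,f,Rt,tcp,th=130,lim=None,rng=(25,190),r=45):
    im=cv2.imread(f'pics/{f}.png').max(2).astype(int); mm=camera_model(n)
    ang=np.radians(np.arange(*rng,7)); U=np.c_[np.cos(ang),np.sin(ang)]; t=np.linspace(0,2*np.pi,90)
    def q(p):
        P,x,y,z=pose(p,Rt,tcp)
        return proj(n,np.vstack([P+h*z+rr*(np.outer(np.cos(t),x)+np.outer(np.sin(t),y)) for h,rr in((-.073,.009),(-.055,.018),(-.051,.0181),(-.015,.0181))]),mm)
    c=q([.48,.001,.0095]).mean(0).astype(int); k=np.zeros(im.shape,np.uint8); sl=np.s_[lim[1]:lim[3],lim[0]:lim[2]]; k[sl]=im[sl]<th
    l=cv2.connectedComponentsWithStats(k,connectivity=4); b=1+np.argmax(l[2][1:,4]); yy,xx=np.nonzero(l[1]==b)
    h=(np.c_[xx,yy]@U.T).max(0)+.3
    return lambda p:(q(p)@U.T).max(0)-h
def solve(fs,Rt,tcp):
    o=least_squares(lambda p:np.concatenate([f(p) for f in fs]),[.48,.001,.0095],loss='soft_l1')
    P,x,y,z=pose(o.x,Rt,tcp); print('tilt',np.degrees(o.x[0]).round(2),'off',o.x[1:].round(4),'mid',(P-.033*z).round(4),o.fun.round(1))
if __name__=='__main__':
    s,Rt=st(); tcp=np.array([.397,.2227,.1832])
    f=meas('side','t2side',Rt,tcp,lim=(360,319,414,370)); solve([f],Rt,tcp)
    im=cv2.imread('pics/t2scene.png').astype(int)
    for y in range(194,240,2): print(y,' '.join('%3d%s'%(p.max(),'b' if p[2]-p[0]>.3*p.max() else ' ') for p in im[y,414:460:2]))
E
python3 tilt2.py
```

```text
t 16.98 pos [0.3973 0.2228 0.1838] head -0.2112 zax [-0.001 -0.001 -1.   ] F [-0.1  1.  -1.6] op 0.0116 gf 50.0
tilt 29.4 off [0.0037 0.0073] mid [0.4164 0.2185 0.1617] [-0.9 -0.2  0.5  0.1  0.1  0.7  1.   0.2 -0.5 -0.5 -0.4 -0.3 -0.3 -0.1
 -0.   0.1  0.2  0.1  0.1  0.  -0.   0.   0.2 -0.2]
194 129  129  128  129  131  132  129  129  128   93   68   66   51   63b  64b  53b  65   67   66  127  127  127  129 
196 130  128  129  128  129  132  131  131  129  127   67   66   59b  62b  63b  45   67   67   76  127  129  129  129 
198 130  128  128  131  128  129  129  130  129  130  123   65   90b  63b  62b  56   67   68  114  128  127  128  128 
200 130  132  129  127  127  129  132  131  128   64   52   68   94b  89b  91b  66   98  126  127  125  125  128  128 
202 131  129  129  129  129  131  128  128  124   54b  77b  79   93   87   84   75   64  126  129  128  128  126  127 
204 129  129  129  130  131  129  128  126  121   61b  76b  94   91   79   70   61b  42b 127  127  128  128  129  127 
206 131  130  128  129  127  128  128  129  105   74b  65b  93   86   75   69   49b  39b 126  
[... 1227 characters left out ...]
  127  127  129  128  129  130  129  128  126  128  124  126  129  128  126  127  128  131  129  128  127 
230 128  128  130  130  129  130  132  130  127  126  127  126  129  130  128  126  125  125  127  128  128  125  124 
232 130  127  123  127  129  130  135  132  131  129  128  127  130  129  130  127  128  131  129  127  129  128  126 
234 132  130  127  128  130  132  128  127  129  128  130  128  128  128  127  126  127  130  126  127  129  131  129 
236 130  130  131  130  129  130  126  126  127  130  131  127  128  127  129  128  128  128  127  127  126  126  127 
238 130  129  129  130  128  129  129  130  128  129  129  132  131  128  129  129  129  128  128  130  129  127  126
```

The side view fits a tilt of 29.4° to within 1 px, so the cell leans as wanted. The scene pixels show the notch still on the tool +x side. I carry it to the view point.

>>> carry_out --moves '[{"jaw":0.008,"dx":0,"dy":0,"dz":-0.02,"yaw":-0.094},{"jaw":0.008,"dx":0,"dy":0,"dz":-0.02,"yaw":-0.094},{"jaw":0.008,"dx":0,"dy":0,"dz":-0.016,"yaw":-0.094},{"jaw":0.008,"dx":0.02,"dy":0.028,"dz":0,"yaw":0},{"jaw":0.008,"dx":0.028,"dy":0.037,"dz":0,"yaw":0},{"jaw":0.008,"dx":0.028,"dy":0.037,"dz":0,"yaw":0},{"jaw":0.008,"dx":0.028,"dy":0.037,"dz":0,"yaw":0},{"jaw":0.008,"dx":0.024,"dy":0.032,"dz":0,"yaw":0}]'

```text
t: 17.98
tool_pos: [0.5383, 0.0599, 0.2402]
orientation: [3.14, 0.11, -0.001]
force: [0.6, 0.4, -1.3]
opening: 0.0114
gripper_force: 50.0
```

>>> carry_out --moves '[{"jaw":0.008,"dx":0.02,"dy":0.026,"dz":0,"yaw":0},{"jaw":0.008,"dx":0.012,"dy":0.016,"dz":0,"yaw":0},{"jaw":0.008,"dx":0.0085,"dy":0.01,"dz":0,"yaw":0},{"jaw":0.008,"dx":0,"dy":0,"dz":0,"yaw":0},{"jaw":0.008,"dx":0,"dy":0,"dz":0,"yaw":0},{"jaw":0.008,"dx":0,"dy":0,"dz":0,"yaw":0}]'

```text
t: 18.73
tool_pos: [0.5812, 0.0132, 0.2408]
orientation: [-3.139, -0.113, -0.0]
force: [0.0, 0.2, -2.3]
opening: 0.0117
gripper_force: 50.0
```

Run:
```python
from h import *
delta([.5809,.0121,.2402],.071)
im=snap('side','f1'); m=camera_model('side')
c=proj('side',[.6,.013,.22],m)[0]; print(c)
x,y=(c-[75,60]).astype(int); print(x,y)
a=im[y:y+120,x-40:x+120,::-1]; cv2.imwrite('pics/f1z.png',cv2.resize(a,None,fx=5,fy=5,interpolation=cv2.INTER_CUBIC))
```

```text
t 18.73 pos [0.5812 0.0132 0.2408] head 0.0718 zax [ 0.  0. -1.] F [ 0.   0.2 -2.3] op 0.0117 gf 50.0
tool delta [-0.0004  0.0011  0.0006] yaw(after) 0.0008
[286.55338549 223.98131076]
211 163
```

View pics/f1z.png

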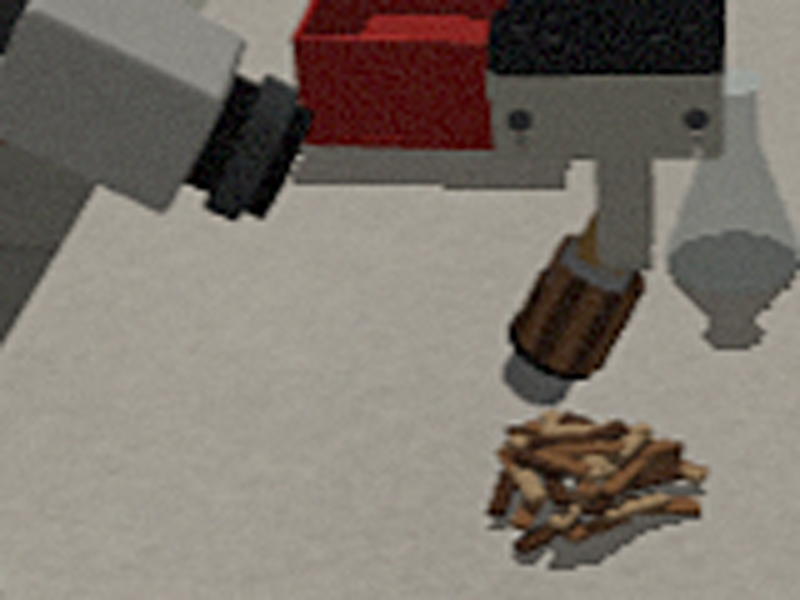

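The last picture shows the sleeve centred at (577,308) in the crop, its side square to the lens, with the fingers on the post and everything else undisturbed. One numeric check of tilt and position follows.

Run:
```python
from tilt2 import *
s,Rt=st(); tcp=np.array(s['tool_pos'])
# crop origin (171,163), x5
f=meas('side','f1',Rt,tcp,lim=(171+480//5,163+240//5,171+652//5,163+407//5)); solve([f],Rt,tcp)
a=np.array([.018]*1)
```

```text
t 18.77 pos [0.5813 0.0131 0.2408] head 0.0718 zax [ 0.  0. -1.] F [-0.4 -0.7 -1.3] op 0.011 gf 50.0
tilt 30.89 off [0.0027 0.0074] mid [0.6009 0.0146 0.2199] [ 0.6 -0.4 -0.5 -0.   0.4 -0.5 -0.9 -0.5 -0.1  0.4  0.4  0.2  0.1  0.1
  0.3  0.2  0.1  0.2  0.1 -0.2 -0.3 -0.5 -0.6  0.1]
```

>>> carry_out --moves '[{"jaw":0.008,"dx":-0.001,"dy":0.001,"dz":0,"yaw":0},{"jaw":0.008,"dx":0,"dy":0,"dz":0,"yaw":0},{"jaw":0.008,"dx":0,"dy":0,"dz":0,"yaw":0},{"jaw":0.008,"dx":0,"dy":0,"dz":0,"yaw":0},{"jaw":0.008,"dx":0,"dy":0,"dz":0,"yaw":0},{"jaw":0.008,"dx":0,"dy":0,"dz":0,"yaw":0},{"jaw":0.008,"dx":0,"dy":0,"dz":0,"yaw":0},{"jaw":0.008,"dx":0,"dy":0,"dz":0,"yaw":0}]'

```text
t: 19.77
tool_pos: [0.5806, 0.0113, 0.2406]
orientation: [-3.14, -0.111, 0.0]
force: [1.0, -0.4, -2.3]
opening: 0.0117
gripper_force: 50.0
```

Run:
```python
from tilt2 import *
s,Rt=st(); tcp=np.array(s['tool_pos']); snap('side','f2')
f=meas('side','f2',Rt,tcp,lim=(171+480//5,163+240//5,171+652//5,163+407//5)); solve([f],Rt,tcp)
print(close_job())
```

```text
t 19.77 pos [0.5806 0.0113 0.2406] head 0.0708 zax [-0.  0. -1.] F [ 1.  -0.4 -2.3] op 0.0117 gf 50.0
tilt 28.86 off [0.0039 0.008 ] mid [0.6004 0.0128 0.2198] [-0.  -0.5 -0.1  0.2  0.5 -0.5 -0.7 -0.4 -0.1  0.2  0.2  0.2  0.2  0.4
  0.2  0.1  0.1  0.1  0.  -0.2 -0.4 -0.5 -0.5  0.2]
the job is handed in; nothing more can be done
None
```

The job is handed in at about 20 s with the arm still holding the sleeved cell by its post. By my last measurements the sleeve's middle is within about 1 mm of the estimated view point (calibration is good to about 2 mm), the cell leans back 29–31° and the notch faces the lens; the verdict wasn't shown.

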